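Rack the cover plate, then hold up the clean bearing with the tongs

TASK

The parts on the drain stand have just been degreased. First move the cover plate from the drain stand to a free slot of the wooden drying rack, standing it on edge, midway along the slot and fully down, and let go of it; then take the steel tongs from their rest, close their jaws on the bearing and lift it off its pedestal. The gripper itself must never touch the bearing and the bearing must not fall; leave everything else where it is, and finish still holding the bearing up in the tongs, at least 8 cm above the pedestal.

Things in the scene. Friction and masses are not known exactly. Their poses are not given: they have to be found in the camera images.
- cover_plate: flat aluminium cover plate, 70 wide (its x) x 5 thick (its y) x 90 tall (its z), 85 g, four bolt holes. Starts on the drain stand, on edge and upright in a groove 7 mm wide and 14 mm deep. Origin: middle of its bottom edge; z up. Pinch it from above by its top edge.
- rack: wooden drying rack, fixed, 90 (x) x 150 (y) x 30 high. Origin: centre of its underside. Three slots along its x over its full length, open above and at both ends, 10 mm wide, 22 mm deep (slot floor 8 mm above the bench), at rack y = -45, 0 and +45 mm. The one at +45 mm already holds racked_plate; the other two are free.
- racked_plate: a second plate, the same as the cover plate, standing in the rack's slot at rack y = +45 mm; leave it there. Origin: middle of its bottom edge.
- stand: grey plastic drain stand, fixed: board 130 (x) x 140 (y) x 25 high; origin: centre of its underside. On it a round pedestal, 25 mm in diameter and 25 mm high, at stand (0, -20) mm, and two low rails along x, 60 long, tops 39 mm above the bench, that form the cover plate's groove, middle line at stand y = +14 mm.
- pedestal_top (a point): centre of the pedestal's flat top, 50 mm above the bench.
- bearing: steel ball bearing lying flat on the pedestal: a round disc 35 mm in diameter, 14 mm thick, 70 g, within 2 mm of the pedestal's centre and overhanging it by about 5 mm all round. Origin: centre of its underside; z is its axis.
- bearing_center (a point): the middle of the bearing, 7 mm above its underside.
- tongs: sprung steel tongs, 225 long, 120 g, lying flat on their rest, arms side by side; x from hinge to jaws, y across, z up. Origin: midway between the arms' two black rubber pads, at mid height; hinge at x = -100, jaw middle +90, jaw ends +105 mm, balance point -10 to -20 mm. All is 18 mm high (z -9 to +9). Over all at the pads 60 mm when open.
- tongs_grip (a point): same point as the tongs' origin: where to grip, between the rubber pads, 44 mm long. Pressing the pads inwards closes the tongs: about 3 N a side to 54 mm, 4 N to 50, 6 N to 44 (closed on the bearing); they spring open when let go, so they can be carried half closed at 50 to 54 mm.
- tongs_jaw (a point): middle of the space between the jaws, at mid height: the bearing's middle belongs here when they close. The jaws are shallow Vs, 30 mm long; their gap is about 67 mm at the middle and 55 mm at the ends when open, about 52 and 40 mm when pressed to 52 mm over the pads.
- tongs_left (a joint): angle by which the left arm of the tongs has closed, rad: 0 open, about 0.08 closed on the bearing, 0.15 jaws shut. The right arm moves equally.
- tongs_rest: wooden rest of the tongs, fixed: base 190 (x) x 110 (y) x 8 high, two crossbars across it at x = -60 and +60 mm, 10 mm wide, tops 30 mm above the bench, with stops 10 mm higher at their ends (y = +-51 mm). Origin: centre of its underside. The tongs lie on the bars, their origin 39 mm above the bench over the rest's middle; fingers fit between the bars.
- bushing: brass bushing, 28 mm in diameter, 14 mm high, on the drain stand's board; leave it alone.
- spray_can: can, 60 mm in diameter, 170 mm high; leave it alone.
- screw_jar: jar, 70 mm in diameter, 90 mm high; leave it alone.
- mug: white mug, 80 mm in diameter, 90 mm high; leave it alone.
- wrench: wrench lying on the bench; leave it alone.
- brush: brush lying on the bench; leave it alone.
Things that resemble listed ones, but are neither listed nor needed, are in the scene too. Leave any purple look-alike of the cover_plate alone.

How it is judged:
On the way, in this order (a step that is already met when the one before it is completed fails the run):
1. the cover plate stands on edge, fully down in a slot of the rack, let go (z of cover_plate in the frame of rack between 0.003 and 0.012 m and x of cover_plate in the frame of rack between -0.025 and 0.025 m and y of cover_plate in the frame of rack between -0.06 and 0.06 m and angle between cover_plate's own z axis and vertical below 0.3 rad and contact force between the fingers and cover_plate below 0.1 N and linear speed of cover_plate below 0.03 m/s), for 0.2 s.
2. the tongs are lifted off their rest by the fingers (height (world z) of tongs above 0.06 m and contact force between the fingers and tongs above 0.5 N), for 0.2 s.
3. the bearing is lifted off the pedestal in the jaws of the tongs (height (world z) of bearing above 0.075 m and contact force between tongs and bearing above 0.5 N), for 0.2 s.
At the end, for the whole second after the job is handed in: bearing held still in the tongs' jaws (within 20 mm of their middle, over 0.5 N), underside at least 127 mm above the bench, tongs carried by the fingers alone; cover plate at rest and let go in a rack slot (under 4 mm off its floor, within 25 mm of the middle lengthwise, lean under 0.3 rad) (all of step 1 and height (world z) of bearing above 0.127 m and distance between bearing_center and tongs_jaw below 0.02 m and contact force between tongs and bearing above 0.5 N and contact force between the fingers and tongs above 0.5 N and contact force between the arm and bearing below 0.1 N and contact force between tongs and stand below 0.1 N and contact force between tongs and tongs_rest below 0.1 N and linear speed of each of bearing, tongs below 0.03 m/s); the arm keeps its last pose, push and grip.
It fails at once if the gripper or arm touches the bearing (contact force between the arm and bearing above 0.3 N).
It fails at once if the gripper's fingers touch the bearing (contact force between the fingers and bearing above 0.3 N).
It fails at once if the bearing falls or is knocked off its pedestal (height (world z) of bearing below 0.04 m).
It fails at once if a bystander is moved by more than 30 mm (distance of any of racked_plate, bushing, spray_can, screw_jar, mug, wrench, brush from where it was at the start of the episode above 0.03 m).
It also fails if it takes over 58 s, if anything falls off the work surface, if the arm or the gripper's body presses on something with over 40 N, if the wrist force passes 120 N, or if a joint passes its speed limit or range.

ROBOT

A 6-joint arm with a two-finger parallel gripper is mounted at the origin on the work surface. World frame = base frame: x ahead of the robot, y to its left, z up, the work surface at z = 0. Lengths are in m, angles in rad, forces in N, time in s.
With the tool pointing down it reaches from about 0.3 to 0.875 m from the base axis. Payload 6.4 kg.
Tool frame: the origin (TCP) lies midway between the tips of the shut fingers; the grasp point (between the pads) lies 19 mm behind it; z points along the fingers, y is the line along which they close (so a half turn about z gives the same grasp; the last joint's range is limited). The gripper opens to 85 mm and grips with 20 to 120 N. Pads are 22 mm wide; open, the fingers measure 114 mm over their backs; the gripper's body (76 mm by 85 mm) begins 54 mm behind the grasp point. The pads swing forward as they close: fully open they stand 13 mm farther back than shut.
Start: joints at [1.119, 0.181, 1.607, -0, 1.354, -0.206], TCP at [0.14, 0.558, 0.231] pointing down, gripper open.
Joint ranges: [-2.99, 2.99], [-0.89, 2.07], [0.3, 2.58], [-1.14, 4.28], [0, 2.63], [-3.12, 3.12]. Speed limits (rad/s): [2.57, 2.57, 3.01, 3.14, 3.14, 3.14].

INTERFACE

Orientations are given as a unit quaternion [w, x, y, z].
In Python, from bench import ctrl gives the robot as it stands.
- The arm moves only by the tool drive_tool, never from a script. Its argument "plan" is a list that holds one entry, the list of rows, each a list of 4 numbers: the shift along the tool's x, y, z scaled (see below), then the turn about the tool's z scaled (see below). In form: [[[x, y, z, roll], ...]]. A call has 1 to 12 rows; each row is the pose to reach, as a shift and turn from the pose commanded when the call began, along the tool's axes at that moment, turning the shorter way round; what a row does not reach only later rows make up. The controller multiplies each number of a shift by 400 mm and each number of a turn by 180 degrees. A row lasts 1/12 s, in which the tool goes at most 41.7 mm and 7.16 degrees, less where a joint would pass 70% of its speed; a pose out of reach is approached as far as the arm can. A call with a number of a shift or a turn outside -1 to 1 is refused whole. A call with a gripper value outside its range is refused whole. "jaw" is the closure, from 0 (fully open) to 1 (shut), set as the call begins (left out, the last holds). The fingers move at their own pace and stop on an object; the grip force is fixed at half the most. Time passes only in rows, so rows that repeat a pose let the fingers close. It gives the time, the measured TCP pose, the force, the opening and the grip force at its end, in the units of the state.
- ctrl.get_obs(): the state, without advancing time (a new reading comes with each control period).
- ctrl.camera(name): name is "side" or "top"; returns (picture, depth): 400x640x3 uint8, red, green, blue; 400x640 float32, m along the optical axis (not along the pixel's ray), 0 where there is no reading.
- ctrl.camera_info(name): a dict with "camera_matrix" (3x3 intrinsics, pixels), "R" (3x3) and "t" (3): a world point X has camera coordinates R X + t. Camera axes: x right, y down, z forward; pixel columns grow to the right and rows downward; lengths in m; the calibration is good to about 2 mm. A picture is of the moment at which its call begins. camera_info takes no time and is no camera call.
- ctrl.hand_in(): hands the job in; it is judged then, once.
The state is a dict: "time_s": time; "q": joint angles; "dq": joint speeds; "joint_efforts": joint torques, N m; "eef_pos": TCP position; "eef_rot": TCP orientation; "wrist_force": force on the tool from outside, world axes, zero at the start; "torque": the same for the moment, N m; "opening": opening from 0.0 (shut) to 1.0 (fully open); "grasp_force": force on a finger pad.
Only numpy, scipy, OpenCV 4.12 (cv2) and the standard library are available. Lean on these libraries where they do the work, as an engineer would, in place of code of your own. Each camera call takes 0.05 s, during which the arm holds its last target. There are 200 camera calls.

## Working session

There is one attempt and no reset: what is moved stays moved. The work goes in short steps, Python scripts to look and compute and a tool call to move; the robot and the scene stay as the last step left them, time stands still between calls to the robot, and variables do not carry over. Pictures are saved under pics/ and viewed, at most 10 in all, crops included, and the job is handed in when it is done.

Besides the shell and the picture viewer there is one more tool, called after "Request:" by a JSON object that holds its "api" and its "payload", one argument or row to a line. drive_tool: Moves the arm, as the interface text tells. Its arguments: {"type":"object","properties":{"plan":{"type":"array"},"jaw":{"type":"number"}},"required":["plan"]}

```bash
mkdir -p pics; python3 - <<'E'
from bench import ctrl
import cv2,numpy as np
for n in("top","side"):
    p,d=ctrl.camera(n); cv2.imwrite(f"pics/{n}0.png",p[:,:,::-1]); np.savez(f"pics/{n}0.npz",p=p,d=d)
    i=ctrl.camera_info(n); print(n,np.round(i["camera_matrix"],1).tolist(),np.round(i["R"],3).tolist(),np.round(i["t"],3).tolist())
o=ctrl.get_obs();print(o)
E
```

```text
top [[400.5, 0.0, 316.2], [0.0, 400.5, 200.3], [0.0, 0.0, 1.0]] [[0.028, -1.0, 0.003], [-0.996, -0.028, -0.088], [0.088, -0.0, -0.996]] [-0.019, 0.608, 1.117]
side [[474.5, 0.0, 314.3], [0.0, 474.5, 196.4], [0.0, 0.0, 1.0]] [[-0.991, -0.131, 0.022], [-0.088, 0.528, -0.844], [0.099, -0.839, -0.535]] [0.568, 0.116, 1.188]
{'time_s': 0.1, 'q': array([ 1.11871686e+00,  1.81486362e-01,  1.60789083e+00,  8.85775422e-06,
        1.35380539e+00, -2.06282052e-01]), 'dq': array([-0.00332348, -0.00117396, -0.00220685,  0.00050975,  0.00026242,
       -0.00064   ]), 'joint_efforts': array([ 9.69428111e-04, -4.45883381e+01, -3.52237022e+01, -2.47641692e-04,
        4.18776952e-03,  7.07138292e-05]), 'eef_pos': array([0.13966611, 0.5572744 , 0.23047152]), 'eef_rot': array([-2.61078783e-04,  1.22590472e-01,  9.92457024e-01, -7.50883597e-04]), 'wrist_force': array([ 0.30104944, -0.70057724, -0.11837577]), 'torque': array([ 0.02401399, -0.005111  , -0.00227919]), 'grasp_force': 0.0, 'opening': 0.9981289928451087}
```

View pics/top0.png

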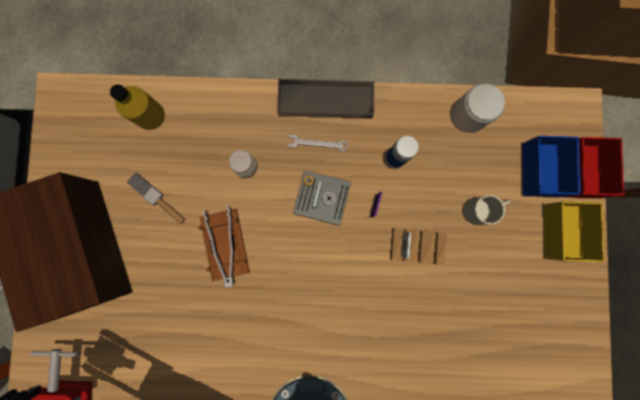

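View pics/side0.png

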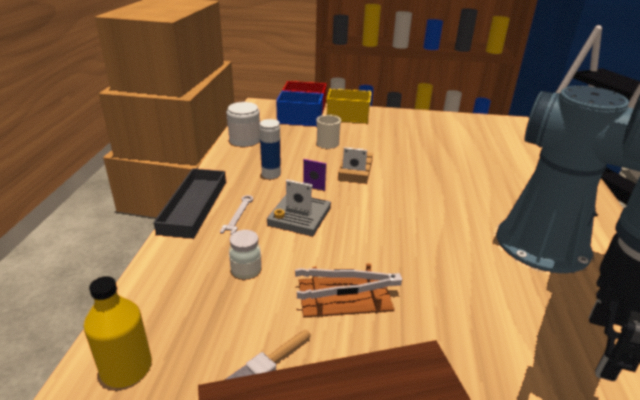

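Top view: stand (322,197) with an upright plate (317,194), bearing (329,198) and bushing (308,182). Rack is at (418,246), tongs on rest at (225,245).
Candidates for the cover plate: grey plate on the stand (side 298,197; top 317,194), the racked plate (side 354,158; top 406,245) and the purple look-alike (side 315,174; top 376,204). I choose the grey one on the stand. Close crop to check it.

```bash
python3 - <<'E'
import cv2,numpy as np
t=cv2.imread("pics/top0.png");s=cv2.imread("pics/side0.png")
f=lambda a,x,y,w,h,k:cv2.resize(a[y:y+h,x:x+w],None,fx=k,fy=k,interpolation=cv2.INTER_CUBIC)
a=np.hstack([f(t,285,163,80,60,5),f(s,260,170,80,60,5)])
b=np.hstack([f(t,380,220,80,55,5),f(t,190,200,80,55,5).copy()])
cv2.imwrite("pics/crop1.png",np.vstack([a,b]))
E
```

```text
(no output)
```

View pics/crop1.png

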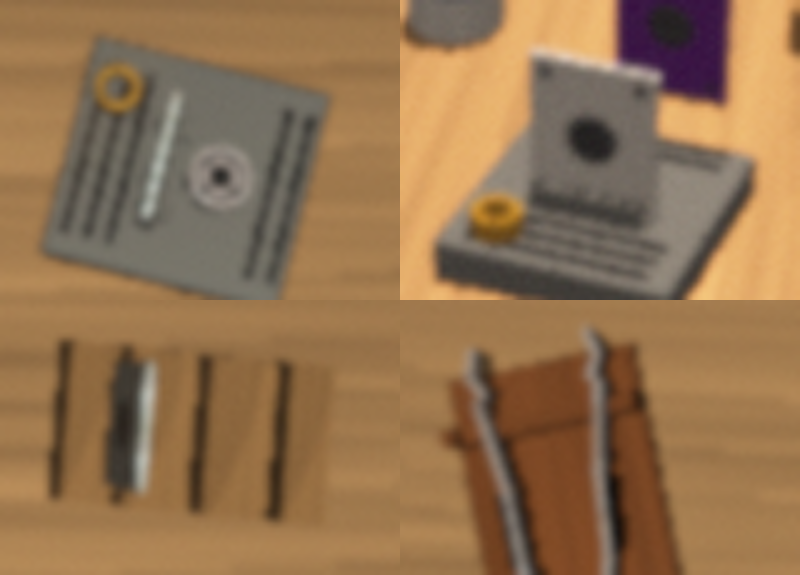

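The chosen plate is grey with a bolt hole, upright on the stand with its top edge from top px (320.6,182) to (314.6,207). The bearing is at (329,198). The rack's free slots show dark at about (420.6,247) and (436,248). Next I measure with both views.

```bash
cat > h.py <<'E'
import numpy as np,cv2
from bench import ctrl
I={n:ctrl.camera_info(n) for n in("top","side")}
def cloud(n,d):
    K=np.array(I[n]["camera_matrix"]);R=np.array(I[n]["R"]);t=np.array(I[n]["t"])
    v,u=np.mgrid[:d.shape[0],:d.shape[1]]
    c=np.stack([(u-K[0,2])/K[0,0]*d,(v-K[1,2])/K[1,1]*d,d],-1)
    return (c-t)@R
def ray(n,uv,z):
    K=np.array(I[n]["camera_matrix"]);R=np.array(I[n]["R"]);t=np.array(I[n]["t"])
    uv=np.atleast_2d(uv).astype(float)
    r=np.c_[(uv-K[[0,1],2])/K[0,0],np.ones(len(uv))]@R; o=-R.T@t
    return o+r*((z-o[2])/r[:,2])[:,None]
def proj(n,X):
    K=np.array(I[n]["camera_matrix"]);c=np.atleast_2d(X)@np.array(I[n]["R"]).T+np.array(I[n]["t"])
    p=c@K.T; return p[:,:2]/p[:,2:]
def load(n,k):
    f=np.load(f"pics/{n}{k}.npz");return f["p"],f["d"]
E
python3 - <<'E'
from h import *
C={}
for n in("top","side"):
    p,d=load(n,0);C[n]=(p,cloud(n,d),d)
np.set_printoptions(precision=4,suppress=True,linewidth=160)
def box(n,u0,u1,v0,v1):
    m=np.zeros(C[n][2].shape,bool);m[v0:v1,u0:u1]=1;return m&(C[n][2]>0)
def fit(n,m,name):
    v,u=np.nonzero(m);X=C[n][1][m]
    z=np.median(X[:,2]);W=ray(n,np.c_[u,v],z)[:,:2]
    r=cv2.minAreaRect((W*1000).astype(np.float32))
    print(name,n,m.sum(),"z",z,"rect mm",r,"mean",W.mean(0))
p,X,d=C["top"];z=X[...,2]
print("table z",np.median(z[300:330,300:400]))
sp=p.astype(int);sat=sp.max(-1)-sp.min(-1)
b=box("top",290,355,165,228)
fit("top",b&(sat<40)&(z>.017)&(z<.033),"stand")
fit("top",b&(z>.1),"plate top")
fit("top",b&(z>.056)&(z<.075),"bearing")
r=box("top",385,450,222,270)
fit("top",r&(z>.022)&(z<.036),"rack");fit("top",r&(z>.075),"racked")
t=box("top",195,255,200,290)
fit("top",t&(sat<45)&(z>.035)&(z<.06),"tongs");fit("top",t&(z>.012)&(sat>45),"rest")
for v in range(176,214,4): print(v,(z[v,312:340]*1000).astype(int))
p2,X2,d2=C["side"]
for u0,u1,v0,v1,nm in((280,318,175,220,"stand plate side"),(340,370,145,175,"racked side")):
    m=box("side",u0,u1,v0,v1)&(X2[...,2]>.055)
    if "stand" in nm: m&=(X2[...,1]>-.1)
    q=X2[m];print(nm,m.sum(),np.percentile(q,[2,50,98],axis=0).tolist())
E
```

```text
table z -0.000383398527390552
stand top 1769 z 0.024650195646393883 rect mm ((617.7322998046875, -17.826393127441406), (137.3795166015625, 128.9972381591797), 77.26311492919922) mean [ 0.6149 -0.0193]
plate top top 51 z 0.11464042126656582 rect mm ((618.9231567382812, -4.641491889953613), (4.4945068359375, 68.24542236328125), 77.60380554199219) mean [ 0.6184 -0.0045]
bearing top 130 z 0.0634436256459873 rect mm ((611.4016723632812, -29.31261444091797), (48.80744552612305, 69.51422119140625), 75.3897476196289) mean [ 0.6125 -0.036 ]
rack top 1329 z 0.029619144817862694 rect mm ((485.97003173828125, -296.2124328613281), (151.5475311279297, 89.84950256347656), 85.91539764404297) mean [ 0.4855 -0.2993]
racked top 102 z 0.09472221063560288 rect mm ((490.29351806640625, -250.1000518798828), (10.04419231414795, 69.37431335449219), 86.34929656982422) mean [ 0.4902 -0.2501]
tongs top 469 z 0.04661266498496316 rect mm ((473.90765380859375, 241.48654174804688), (220.4534454345703, 88.1590576171875), 16.941967010498047) mean [0.4631 0.2534]
rest top 301 z 0.029773284189154328 rect mm ((469.50900
[... 914 characters left out ...]
8  25  26  26  21  24  24  26  53  57  64  60  64  67  23  28  27  24  25  25  26  20]
208 [27 24 56 37 25 24 22 24 23 21 22 20 29 21 24 26 27 23 24 24 28 22 25 22 28 23 23 24]
212 [28 24 26 27 23 22 30 23 28 27 25 25 22 27 25 19 25 26 24 26 25 25 23 24 26 23 25 28]
stand plate side 542 [[0.5824632665378551, -0.009710573413554602, 0.056306437056937206], [0.6153739658481439, -0.0002936873441283451, 0.08607026586530617], [0.6488461289170715, 0.008849938720991974, 0.11487098232883779]]
racked side 319 [[0.45361735175897616, -0.2545683416807352, 0.056032184446481906], [0.4868391397058066, -0.24772181290827244, 0.07692579725291454], [0.5207748594944404, -0.24152555416533456, 0.09755456289876126]]
```

```bash
cat >> h.py <<'E'
def go(x,y,z,ya):
    """scaled shift/turn from measured pose to TCP target; ya = world angle (deg) of tool y (mod 180)"""
    from scipy.spatial.transform import Rotation as Ro
    o=ctrl.get_obs();w,a,b,c=o["eef_rot"];R=Ro.from_quat([a,b,c,w]).as_matrix()
    s=R.T@(np.array([x,y,z])-o["eef_pos"])/.4
    cur=np.degrees(np.arctan2(R[1,1],R[0,1]));t=-((ya-cur+90)%180-90)
    print("from",o["eef_pos"].round(4),"yang",round(cur,2),"t",round(o["time_s"],2),"q6",o["q"][5].round(2),"-> row",s.round(4),round(t/180,4))
E
python3 - <<'E'
from h import *
np.set_printoptions(precision=4,suppress=True,linewidth=170)
p,d=load("top",0);X=cloud("top",d);z=X[...,2];V,U=np.mgrid[:400,:640]
m=(U>321)&(U<340)&(V>185)&(V<212)&(z>.055)&(z<.075)
m=cv2.morphologyEx(m.astype(np.uint8),cv2.MORPH_OPEN,np.ones((3,3)))
c=max(cv2.findContours(m,cv2.RETR_EXTERNAL,0)[0],key=cv2.contourArea)
W=ray("top",np.argwhere(m)[:,::-1],.0635);print("bearing top-view",W.mean(0),m.sum(),cv2.minEnclosingCircle((W[:,:2]*1000).astype(np.float32)))
# slots: darkness profile along rack y
g=cv2.cvtColor(p,cv2.COLOR_RGB2GRAY).astype(np.float32)
c0=np.array([.486,-.2962]);a=np.radians(85.9);ry=np.array([np.cos(a),np.sin(a)]);rx=np.array([ry[1],-ry[0]])
ys=np.arange(-85,86,2.5);pr=[]
for y in ys:
    P=np.array([[*(c0+ry*y/1000+rx*x),.03] for x in np.linspace(-.035,.035,15)]);uv=proj("top",P).astype(np.float32)
    pr.append(cv2.remap(g,uv[:,:1],uv[:,1:],cv2.INTER_LINEAR).mean())
print(np.c_[ys,pr].T.round(0))
# purple
hsv=cv2.cvtColor(p,cv2.COLOR_RGB2HSV);mp=(hsv[...,0]>125)&(hsv[...,0]<165)&(hsv[...,1]>80)&(z>-.01)&(U>350)&(U<400)&(V<230)
print("purple",mp.sum(),np.percentile(X[mp],[3,50,97],axis=0))
for u,v,n in((403,148,"can"),(242,162,"jar")):
    q=X[v-6:v+6,u-6:u+6].reshape(-1,3);print(n,np.percentile(q,[5,50,95],axis=0))
# tongs arms: grey, high
sat=p.max(-1).astype(int)-p.min(-1)
t=(U>195)&(U<255)&(V>200)&(V<292)&(z>.034)&(z<.062)&(sat<45)
for v in range(204,290,4):
    uu=np.nonzero(t[v])[0]
    if len(uu):
        r=np.split(uu,np.nonzero(np.diff(uu)>2)[0]+1);print(v,[(int(k[0]),int(k[-1]),ray("top",[k.mean(),v],.047)[0,:2].round(4).tolist()) for k in r])
s,_=load("side",0)
f=lambda a,x,y,w,h,k:cv2.resize(a[y:y+h,x:x+w],None,fx=k,fy=k,interpolation=cv2.INTER_CUBIC)
cv2.imwrite("pics/tongs.png",np.hstack([f(p,190,200,70,95,6),f(s,290,250,62,95,6)])[:,:,::-1])
go(.618,-.004,.20,77.6)
E
```

```text
[ WARN:0@0.518] global contours_new.cpp:654 findContours Chain code output is an experimental feature and might change in future!
Traceback (most recent call last):
cv2.error: OpenCV(4.12.0) /io/opencv/modules/imgproc/src/shapedescr.cpp:315: error: (-215:Assertion failed) npoints >= 0 && (depth == CV_32F || depth == CV_32S) in function 'contourArea'
```

```bash
python3 - <<'E'
from h import *
np.set_printoptions(precision=4,suppress=True,linewidth=170)
p,d=load("top",0);X=cloud("top",d);z=X[...,2];V,U=np.mgrid[:400,:640]
m=(U>321)&(U<340)&(V>185)&(V<212)&(z>.055)&(z<.075)
m=cv2.morphologyEx(m.astype(np.uint8),cv2.MORPH_OPEN,np.ones((3,3)))
W=ray("top",np.argwhere(m)[:,::-1],.0635);print("bearing top-view",W.mean(0),m.sum(),cv2.minEnclosingCircle((W[:,:2]*1000).astype(np.float32)))
g=cv2.cvtColor(p,cv2.COLOR_RGB2GRAY).astype(np.float32)
c0=np.array([.486,-.2962]);a=np.radians(85.9);ry=np.array([np.cos(a),np.sin(a)]);rx=np.array([ry[1],-ry[0]])
ys=np.arange(-85,86,2.5);pr=[]
for y in ys:
    P=np.array([[*(c0+ry*y/1000+rx*x),.03] for x in np.linspace(-.035,.035,15)]);uv=proj("top",P).astype(np.float32)
    pr.append(cv2.remap(g,uv[:,:1].copy(),uv[:,1:].copy(),cv2.INTER_LINEAR).mean())
print(np.c_[ys,pr].T.round(0))
hsv=cv2.cvtColor(p,cv2.COLOR_RGB2HSV);mp=(hsv[...,0]>125)&(hsv[...,0]<165)&(hsv[...,1]>80)&(z>-.01)&(U>350)&(U<400)&(V<230)
print("purple",mp.sum(),np.percentile(X[mp],[3,50,97],axis=0))
for u,v,n in((403,148,"can"),(242,162,"jar")):
    q=X[v-6:v+6,u-6:u+6].reshape(-1,3);print(n,np.percentile(q,[5,50,95],axis=0))
sat=p.max(-1).astype(int)-p.min(-1)
t=(U>195)&(U<255)&(V>200)&(V<292)&(z>.034)&(z<.062)&(sat<45)
for v in range(204,290,4):
    uu=np.nonzero(t[v])[0]
    if len(uu):
        r=np.split(uu,np.nonzero(np.diff(uu)>2)[0]+1);print(v,[(int(k[0]),int(k[-1]),ray("top",[k.mean(),v],.047)[0,:2].round(4).tolist()) for k in r])
s,_=load("side",0)
f=lambda a,x,y,w,h,k:cv2.resize(a[y:y+h,x:x+w],None,fx=k,fy=k,interpolation=cv2.INTER_CUBIC)
cv2.imwrite("pics/tongs.png",np.hstack([f(p,192,203,62,88,6),f(s,290,250,70,88,6)])[:,:,::-1])
go(.618,-.004,.20,77.6)
E
```

```text
bearing top-view [ 0.6122 -0.0379  0.0635] 119 ((611.7997436523438, -37.561012268066406), 17.131574630737305)
[[-85. -82. -80. -78. -75. -72. -70. -68. -65. -62. -60. -58. -55. -52. -50. -48. -45. -42. -40. -38. -35. -32. -30. -28. -25. -22. -20. -18. -15. -12. -10.  -8.  -5.
   -2.   0.   2.   5.   8.  10.  12.  15.  18.  20.  22.  25.  28.  30.  32.  35.  38.  40.  42.  45.  48.  50.  52.  55.  58.  60.  62.  65.  68.  70.  72.  75.  78.
   80.  82.  85.]
 [128. 128. 128. 126. 123. 118. 115. 113. 113. 112. 110. 109. 107.  97.  77.  57.  60.  84. 106. 117. 119. 117. 115. 114. 114. 112. 111. 110. 109. 109. 106.  97.  78.
   60.  62.  86. 107. 118. 120. 118. 116. 115. 114. 118. 133. 155. 157. 128.  89.  64.  54.  52.  55.  64.  80.  99. 110. 115. 115. 114. 112. 111. 108.  98.  79.  64.
   75. 101. 120.]]
purple 103 [[ 0.5704 -0.1748  0.0173]
 [ 0.5998 -0.1683  0.0646]
 [ 0.6279 -0.1614  0.0913]]
can [[ 0.7225 -0.2305  0.166 ]
 [ 0.7362 -0.2168  0.1697]
 [ 0.7503 -0.2043  0.1731]]
jar [[0.6885 0.1891 0.0864]
 [0.7036 0.2038 0.0896]
 [0.7185 0.2184 0.0927]]
208 [(228, 229, [0.5784, 0.24
[... 593 characters left out ...]
 [0.4785, 0.2294])]
248 [(212, 214, [0.466, 0.2802]), (231, 234, [0.4675, 0.2261])]
252 [(213, 216, [0.4551, 0.2755]), (231, 233, [0.4565, 0.227])]
256 [(215, 217, [0.4443, 0.2708]), (231, 232, [0.4454, 0.2279])]
260 [(217, 218, [0.4334, 0.2661]), (231, 232, [0.4345, 0.2274])]
264 [(218, 220, [0.4226, 0.2614]), (230, 232, [0.4235, 0.2282])]
268 [(220, 222, [0.4118, 0.2553]), (230, 232, [0.4126, 0.2277])]
272 [(222, 223, [0.401, 0.2507]), (230, 232, [0.4016, 0.2272])]
276 [(223, 225, [0.3902, 0.246]), (230, 231, [0.3907, 0.2281])]
280 [(224, 232, [0.3796, 0.2345])]
284 [(225, 233, [0.3689, 0.2312])]
from [0.1397 0.5573 0.2305] yang 75.92 t 0.1 q6 -0.21 -> row [-1.5014 -1.0699  0.0773] -0.0094
```

View pics/tongs.png

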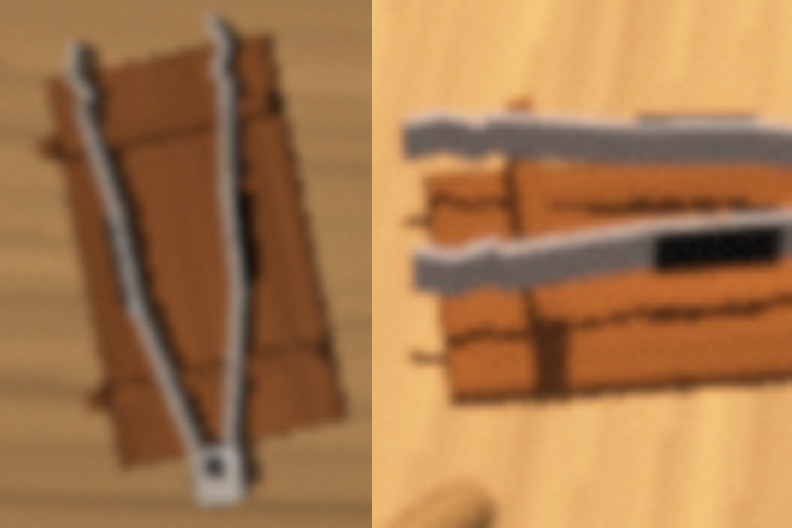

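The tongs lie with hinge near top px (228,281), jaw ends at (205,210) and (228,206), and pads at (214,246) and (233,242). That gives a grip point near (0.475,0.255) and a yaw of about 11.5°. I'm moving to the plate.

Request:
{"api": "drive_tool", "payload": {
  "plan": [
    [[-0.75,-0.535,0.039,-0.009],[-0.75,-0.535,0.039,-0.009],[-0.75,-0.535,0.039,-0.009],[-0.75,-0.535,0.039,-0.009],[-0.75,-0.535,0.039,-0.009],[-0.75,-0.535,0.039,-0.009],[-0.75,-0.535,0.039,-0.009],[-0.75,-0.535,0.039,-0.009],[-0.75,-0.535,0.039,-0.009],[-0.75,-0.535,0.039,-0.009]]
  ],
  "jaw": 0
}}

```text
time_s: 0.93
eef_pos: [0.3822, 0.2727, 0.2153]
eef_rot: [0.001, 0.112, 0.994, -0.001]
wrist_force: [1.3, 0.0, 0.3]
opening: 1.001
grasp_force: 0.0
```

```bash
python3 -c "
from h import *
go(.618,-.004,.18,77.6)"
```

```text
from [0.3822 0.2727 0.2153] yang 77.2 t 0.93 q6 -0.98 -> row [-0.728  -0.5439  0.0903] -0.0022
```

Request:
{"api": "drive_tool", "payload": {
  "plan": [
    [[-0.728,-0.544,0.09,-0.002],[-0.728,-0.544,0.09,-0.002],[-0.728,-0.544,0.09,-0.002],[-0.728,-0.544,0.09,-0.002],[-0.728,-0.544,0.09,-0.002],[-0.728,-0.544,0.09,-0.002],[-0.728,-0.544,0.09,-0.002],[-0.728,-0.544,0.09,-0.002],[-0.728,-0.544,0.09,-0.002],[-0.728,-0.544,0.09,-0.002],[-0.728,-0.544,0.09,-0.002],[-0.728,-0.544,0.09,-0.002]]
  ]
}}

```text
time_s: 1.93
eef_pos: [0.6154, 0.0026, 0.1789]
eef_rot: [-0.001, 0.105, 0.994, 0.0]
wrist_force: [-0.5, 0.5, -0.1]
opening: 1.002
grasp_force: 0.0
```

```bash
python3 -c "
from h import *
go(.618,-.004,.09,77.6)"
```

```text
from [0.6154 0.0026 0.1789] yang 77.89 t 1.93 q6 -1.55 -> row [-0.0102 -0.0148  0.2223] 0.0016
```

Request:
{"api": "drive_tool", "payload": {
  "plan": [
    [[-0.01,-0.015,0,0.001],[-0.01,-0.015,0.05,0.001],[-0.01,-0.015,0.1,0.001],[-0.01,-0.015,0.15,0.001],[-0.01,-0.015,0.2,0.001],[-0.01,-0.015,0.222,0.001],[-0.01,-0.015,0.222,0.001],[-0.01,-0.015,0.222,0.001]]
  ]
}}

```text
time_s: 2.6
eef_pos: [0.6187, -0.0042, 0.0913]
eef_rot: [-0.0, 0.107, 0.994, 0.0]
wrist_force: [-0.7, -0.4, 0.4]
opening: 0.998
grasp_force: 0.0
```

Request:
{"api": "drive_tool", "payload": {
  "plan": [
    [[0,0,0,0],[0,0,0,0],[0,0,0,0],[0,0,0,0],[0,0,0,0],[0,0,0,0],[0,0,0,0],[0,0,0,0],[0,0,0,0],[0,0,0,0]]
  ],
  "jaw": 1
}}

```text
time_s: 3.43
eef_pos: [0.6191, -0.0045, 0.0912]
eef_rot: [0.0, 0.107, 0.994, 0.0]
wrist_force: [-0.6, 3.2, 2.1]
opening: 0.042
grasp_force: 59.5
```

Gripped. Lifting.

Request:
{"api": "drive_tool", "payload": {
  "plan": [
    [[0,0,-0.05,0],[0,0,-0.1,0],[0,0,-0.2,0],[0,0,-0.3,0],[0,0,-0.35,0],[0,0,-0.35,0],[0,0,-0.35,0]]
  ]
}}

```text
time_s: 4.02
eef_pos: [0.6194, -0.0053, 0.2321]
eef_rot: [0.001, 0.107, 0.994, -0.0]
wrist_force: [0.4, 0.7, -2.1]
opening: 0.043
grasp_force: 59.0
```

```bash
python3 -c "
from h import *
go(.4827,-.3418,.20,85.9)"
```

```text
from [ 0.6194 -0.0053  0.2321] yang 77.71 t 4.02 q6 -1.56 -> row [ 0.1551 -0.8946  0.0804] -0.0455
```

Request:
{"api": "drive_tool", "payload": {
  "plan": [
    [[0.01,-0.06,0.005,-0.005],[0.03,-0.15,0.01,-0.01],[0.04,-0.24,0.02,-0.015],[0.055,-0.33,0.03,-0.02],[0.07,-0.42,0.04,-0.025],[0.085,-0.51,0.05,-0.03],[0.1,-0.6,0.06,-0.035],[0.12,-0.7,0.07,-0.04],[0.14,-0.8,0.08,-0.045],[0.15,-0.87,0.08,-0.0455],[0.155,-0.895,0.08,-0.0455],[0.155,-0.895,0.08,-0.0455]]
  ]
}}

```text
time_s: 5.02
eef_pos: [0.4798, -0.343, 0.1964]
eef_rot: [-0.002, 0.038, 0.999, 0.001]
wrist_force: [-0.3, -0.7, -1.0]
opening: 0.044
grasp_force: 59.0
```

```bash
python3 -c "
from h import *
go(.4827,-.3418,.12,85.9)"
```

```text
from [ 0.4798 -0.343   0.1964] yang 85.68 t 5.02 q6 -2.32 -> row [-0.0076  0.0032  0.1909] -0.0012
```

Request:
{"api": "drive_tool", "payload": {
  "plan": [
    [[-0.008,0.003,0.04,-0.001],[-0.008,0.003,0.09,-0.001],[-0.008,0.003,0.14,-0.001],[-0.008,0.003,0.19,-0.001],[-0.008,0.003,0.19,-0.001],[-0.008,0.003,0.19,-0.001],[-0.008,0.003,0.19,-0.001]]
  ]
}}

```text
time_s: 5.6
eef_pos: [0.4861, -0.3397, 0.1234]
eef_rot: [0.0, 0.034, 0.999, 0.0]
wrist_force: [0.5, -0.2, -1.1]
opening: 0.043
grasp_force: 59.0
```

```bash
python3 - <<'E'
from h import *
P=[]
for n in("top","side"):
    p,d=ctrl.camera(n);np.savez(f"pics/{n}1.npz",p=p,d=d)
    P.append(p)
f=lambda a,x,y,w,h,k:cv2.resize(a[y:y+h,x:x+w],None,fx=k,fy=k,interpolation=cv2.INTER_CUBIC)
cv2.imwrite("pics/place1.png",np.hstack([f(P[0],385,210,80,70,5),f(P[1],330,130,80,70,5)])[:,:,::-1])
o=ctrl.get_obs();print(o["eef_pos"],o["time_s"])
go(.4827,-.3418,.12,85.9)
E
```

```text
[ 0.48638656 -0.34072029  0.12446626] 5.7
from [ 0.4864 -0.3407  0.1245] yang 86.12 t 5.7 q6 -2.31 -> row [ 0.009  -0.0033  0.0112] 0.0012
```

View pics/place1.png

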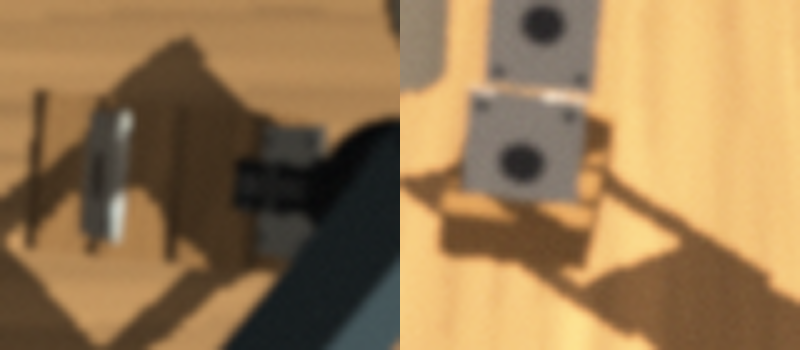

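The top view shows the held plate at crop (290,190), just right of the gripper, its edge parallel to the rack. The side view shows it behind the racked plate. Next I measure the held plate's face against the TCP to get the camera-to-robot bias.

```bash
python3 - <<'E'
from h import *
np.set_printoptions(precision=4,suppress=True,linewidth=170)
a=np.radians(85.9);ry=np.array([np.cos(a),np.sin(a)]);rx=np.array([ry[1],-ry[0]])
tcp=np.array([.4864,-.3407]);ref=np.array([.4827,-.3418])
for n,k in(("side",1),("top",1)):
    p,d=load(n,k);X=cloud(n,d);V,U=np.mgrid[:400,:640];sat=p.max(-1).astype(int)-p.min(-1)
    q=(X[...,:2]-tcp);L=np.stack([q@rx,q@ry,X[...,2]],-1)
    for nm,m in(("held",(abs(L[...,0])<.04)&(abs(L[...,1])<.012)&(L[...,2]>.06)&(L[...,2]<.125)&(sat<40)),
                ("racked",(abs(L[...,0])<.045)&(abs(L[...,1]-.09)<.012)&(L[...,2]>.045)&(L[...,2]<.092)&(sat<40))):
        m&=d>0;Y=L[m]
        if len(Y)<20: print(n,nm,len(Y));continue
        A=np.c_[Y[:,0],Y[:,2],np.ones(len(Y))];c=np.linalg.lstsq(A,Y[:,1],rcond=None)[0]
        print(n,nm,len(Y),"face: slope x,z",c[:2],"y at mid",np.median(Y[:,1]),"x range",np.percentile(Y[:,0],[2,98]),"z",np.percentile(Y[:,2],[2,98]))
# slots now: depth-based & dark edges in side view / before picture rack edges in side cloud
p,d=load("side",0);X=cloud("side",d);q=X[...,:2]-ref;L=np.stack([q@rx,q@ry,X[...,2]],-1)
m=(abs(L[...,0])<.06)&(L[...,1]>-.05)&(L[...,1]<.14)&(L[...,2]>.024)&(L[...,2]<.034)
Y=L[m];print("side rack top: y",np.percentile(Y[:,1],[1,99]),"x",np.percentile(Y[:,0],[2,98]))
g=cv2.cvtColor(p,cv2.COLOR_RGB2GRAY).astype(np.float32)
ys=np.arange(-40,70,2.);pr=[]
for y in ys:
    P=np.array([[*(ref+ry*y/1000+rx*x),.03] for x in np.linspace(-.040,-.030,7)]);uv=proj("side",P).astype(np.float32)
    pr.append(cv2.remap(g,uv[:,:1].copy(),uv[:,1:].copy(),cv2.INTER_LINEAR).mean())
print(np.c_[ys,pr].T.round(0))
E
```

```text
side held 369 face: slope x,z [0.0006 0.0133] y at mid 0.002972614514788313 x range [-0.0331  0.0264] z [0.063  0.1237]
side racked 316 face: slope x,z [-0.0002  0.0034] y at mid 0.09248196100262973 x range [-0.0384  0.0257] z [0.046  0.0908]
top held 120 face: slope x,z [ 0.0057 -0.0037] y at mid 0.001985819968868736 x range [-0.0353  0.0327] z [0.0618 0.123 ]
top racked 101 face: slope x,z [-0.0004 -0.0001] y at mid 0.09103460871575314 x range [-0.0358  0.0295] z [0.0463 0.0902]
side rack top: y [-0.0225  0.126 ] x [-0.0476  0.0407]
[[-40. -38. -36. -34. -32. -30. -28. -26. -24. -22. -20. -18. -16. -14. -12. -10.  -8.  -6.  -4.  -2.   0.   2.   4.   6.   8.  10.  12.  14.  16.  18.  20.  22.  24.
   26.  28.  30.  32.  34.  36.  38.  40.  42.  44.  46.  48.  50.  52.  54.  56.  58.  60.  62.  64.  66.  68.]
 [183. 182. 181. 179. 177. 175. 172. 170. 167. 164. 162. 159. 157. 154. 149. 144. 140. 134. 128. 122. 117. 118. 120. 121. 126. 133. 139. 144. 146. 148. 150. 150. 148.
  147. 146. 143. 141. 138. 134. 129. 125. 121. 118. 115. 115. 117. 120. 123. 127. 131. 135. 137. 138. 139. 139.]]
```

Bias is under 0.5 mm in both views, so the plate is nearly centred over the slot. I'm nudging it −0.8 mm in y and −3.6 mm in x, then going down gently.

Request:
{"api": "drive_tool", "payload": {
  "plan": [
    [[0.009,-0.002,0.01,0],[0.009,-0.002,0.02,0],[0.009,-0.002,0.035,0],[0.009,-0.002,0.05,0],[0.009,-0.002,0.06,0],[0.009,-0.002,0.07,0],[0.009,-0.002,0.08,0],[0.009,-0.002,0.085,0],[0.009,-0.002,0.085,0],[0.009,-0.002,0.085,0]]
  ]
}}

```text
time_s: 6.53
eef_pos: [0.4817, -0.3411, 0.0888]
eef_rot: [-0.0, 0.034, 0.999, 0.0]
wrist_force: [0.4, -1.4, -1.2]
opening: 0.047
grasp_force: 59.0
```

It's inside the slot with no contact force. Continuing down.

Request:
{"api": "drive_tool", "payload": {
  "plan": [
    [[0,0,0.01,0],[0,0,0.02,0],[0,0,0.027,0],[0,0,0.033,0],[0,0,0.036,0],[0,0,0.036,0],[0,0,0.036,0]]
  ]
}}

```text
time_s: 7.12
eef_pos: [0.4818, -0.3411, 0.0745]
eef_rot: [0.0, 0.034, 0.999, -0.0]
wrist_force: [-0.1, -1.1, -1.1]
opening: 0.045
grasp_force: 59.0
```

Request:
{"api": "drive_tool", "payload": {
  "plan": [
    [[0,0,0.003,0],[0,0,0.005,0],[0,0,0.005,0]]
  ]
}}

```text
time_s: 7.37
eef_pos: [0.482, -0.3415, 0.0741]
eef_rot: [0.0, 0.034, 0.999, -0.0]
wrist_force: [-3.9, 3.1, 10.1]
opening: 0.046
grasp_force: 60.8
```

Contact with the slot floor. Releasing and rising.

Request:
{"api": "drive_tool", "payload": {
  "plan": [
    [[0,0,0.003,0],[0,0,0.003,0],[0,0,0.003,0],[0,0,0.003,0],[0,0,0.003,0],[0,0,0.003,0],[0,0,-0.05,0],[0,0,-0.15,0],[0,0,-0.25,0],[0,0,-0.35,0],[0,0,-0.4,0]]
  ],
  "jaw": 0.5
}}

```text
time_s: 8.28
eef_pos: [0.4832, -0.3425, 0.2383]
eef_rot: [0.003, 0.034, 0.999, -0.003]
wrist_force: [0.6, -0.5, 1.3]
opening: 0.499
grasp_force: 0.0
```

```bash
python3 - <<'E'
from h import *
np.set_printoptions(precision=4,suppress=True,linewidth=170)
a=np.radians(85.9);ry=np.array([np.cos(a),np.sin(a)]);rx=np.array([ry[1],-ry[0]]);ref=np.array([.4827,-.3418])
for n in("side","top"):
    p,d=ctrl.camera(n);np.savez(f"pics/{n}2.npz",p=p,d=d);X=cloud(n,d);sat=p.max(-1).astype(int)-p.min(-1)
    q=(X[...,:2]-ref);L=np.stack([q@rx,q@ry,X[...,2]],-1)
    m=(abs(L[...,0])<.06)&(abs(L[...,1])<.02)&(L[...,2]>.04)&(L[...,2]<.12)&(sat<40)&(d>0);Y=L[m]
    A=np.c_[Y[:,0],Y[:,2],np.ones(len(Y))];c=np.linalg.lstsq(A,Y[:,1],rcond=None)[0]
    print(n,len(Y),"slopes",c[:2],"y",np.median(Y[:,1]),"x",np.percentile(Y[:,0],[2,98]),"ztop",np.percentile(Y[:,2],[98]))
go(.475,.255,.20,101.5)
E
```

```text
side 246 slopes [-0.009   0.0096] y 0.002969740584301938 x [-0.0345  0.0252] ztop [0.0947]
top 196 slopes [-0.0022 -0.0198] y 0.0016835168563938943 x [-0.0343  0.031 ] ztop [0.0997]
from [ 0.4838 -0.3432  0.2383] yang 86.09 t 8.38 q6 -2.32 -> row [0.1245 1.491  0.0846] -0.0856
```

The plate stands upright in the slot with its top at about 97 mm, let go. Heading for the tongs.

Request:
{"api": "drive_tool", "payload": {
  "plan": [
    [[0.062,0.745,0.04,-0.043],[0.062,0.745,0.04,-0.043],[0.062,0.745,0.04,-0.043],[0.062,0.745,0.04,-0.043],[0.062,0.745,0.04,-0.043],[0.062,0.745,0.04,-0.043],[0.062,0.745,0.04,-0.043],[0.062,0.745,0.04,-0.043],[0.062,0.745,0.04,-0.043]]
  ],
  "jaw": 0
}}

```text
time_s: 9.13
eef_pos: [0.4763, -0.0393, 0.2152]
eef_rot: [-0.001, -0.036, 0.999, 0.001]
wrist_force: [0.1, 0.4, -0.5]
opening: 1.004
grasp_force: 0.0
```

```bash
python3 -c "
from h import *
go(.475,.255,.17,101.5)"
```

```text
from [ 0.4763 -0.0393  0.2152] yang 94.08 t 9.13 q6 -1.97 -> row [-0.0493  0.734   0.1136] -0.0412
```

Request:
{"api": "drive_tool", "payload": {
  "plan": [
    [[-0.05,0.734,0.114,-0.041],[-0.05,0.734,0.114,-0.041],[-0.05,0.734,0.114,-0.041],[-0.05,0.734,0.114,-0.041],[-0.05,0.734,0.114,-0.041],[-0.05,0.734,0.114,-0.041],[-0.05,0.734,0.114,-0.041],[-0.05,0.734,0.114,-0.041],[-0.05,0.734,0.114,-0.041],[-0.05,0.734,0.114,-0.041],[-0.05,0.734,0.114,-0.041],[-0.05,0.734,0.114,-0.041]]
  ]
}}

```text
time_s: 10.13
eef_pos: [0.4784, 0.2504, 0.171]
eef_rot: [0.0, -0.096, 0.995, -0.0]
wrist_force: [0.0, -0.1, -0.2]
opening: 1.0
grasp_force: 0.0
```

```bash
python3 -c "
from h import *
go(.475,.255,.09,101.5);go(.475,.255,.015,101.5)"
```

```text
from [0.4784 0.2504 0.171 ] yang 101.06 t 10.13 q6 -1.5 -> row [0.0062 0.0131 0.2025] -0.0024
from [0.4784 0.2504 0.171 ] yang 101.06 t 10.13 q6 -1.5 -> row [0.0063 0.0132 0.39  ] -0.0024
```

Request:
{"api": "drive_tool", "payload": {
  "plan": [
    [[0.006,0.013,0.05,-0.002],[0.006,0.013,0.11,-0.002],[0.006,0.013,0.17,-0.002],[0.006,0.013,0.23,-0.002],[0.006,0.013,0.28,-0.002],[0.006,0.013,0.32,-0.002],[0.006,0.013,0.36,-0.002],[0.006,0.013,0.385,-0.002],[0.006,0.013,0.385,-0.002],[0.006,0.013,0.385,-0.002]]
  ]
}}

```text
time_s: 10.97
eef_pos: [0.4745, 0.256, 0.017]
eef_rot: [-0.0, -0.1, 0.995, -0.0]
wrist_force: [0.2, 0.5, -0.5]
opening: 0.997
grasp_force: 0.0
```

Request:
{"api": "drive_tool", "payload": {
  "plan": [
    [[0,0,0,0],[0,0,0,0],[0,0,0,0],[0,0,0,0],[0,0,0,0],[0,0,0,0]]
  ],
  "jaw": 0.38
}}

```text
time_s: 11.47
eef_pos: [0.4758, 0.2573, 0.0186]
eef_rot: [0.002, -0.101, 0.995, 0.0]
wrist_force: [-1.2, -1.5, 4.8]
opening: 0.624
grasp_force: 4.8
```

Fingers hold the pads at about 53 mm with ~5 N. I'll squeeze slightly and lift slowly.

Request:
{"api": "drive_tool", "payload": {
  "plan": [
    [[0,0,0,0],[0,0,0,0],[0,0,-0.02,0],[0,0,-0.05,0],[0,0,-0.09,0],[0,0,-0.13,0],[0,0,-0.18,0],[0,0,-0.23,0],[0,0,-0.28,0],[0,0,-0.32,0],[0,0,-0.32,0],[0,0,-0.32,0]]
  ],
  "jaw": 0.4
}}

```text
time_s: 12.47
eef_pos: [0.475, 0.2571, 0.1464]
eef_rot: [0.001, -0.101, 0.995, 0.0]
wrist_force: [0.5, 0.6, -1.8]
opening: 0.605
grasp_force: 3.8
```

```bash
python3 - <<'E'
from h import *
P=[]
for n in("top","side"):
    p,d=ctrl.camera(n);np.savez(f"pics/{n}3.npz",p=p,d=d);P.append(p)
f=lambda a,x,y,w,h,k:cv2.resize(a[y:y+h,x:x+w],None,fx=k,fy=k,interpolation=cv2.INTER_CUBIC)
cv2.imwrite("pics/lift1.png",np.hstack([f(P[0],180,180,100,120,4),f(P[1],270,190,100,120,4)])[:,:,::-1])
o=ctrl.get_obs();print(o["eef_pos"],o["opening"],o["grasp_force"],o["wrist_force"],o["torque"])
E
```

```text
[0.47354146 0.25663965 0.14411681] 0.5995740905938722 3.759131580591202 [ 0.31903026  0.23390853 -0.53765143] [-0.02068602 -0.03939099  0.004705  ]
```

View pics/lift1.png

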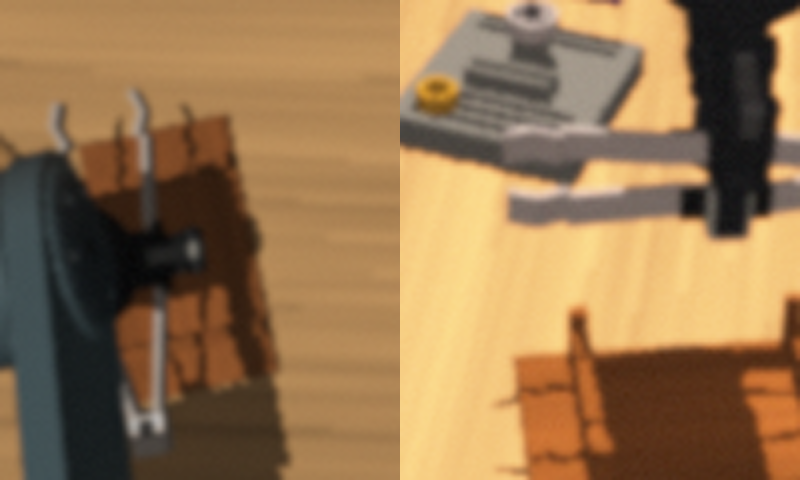

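The tongs are off the rest, level, held at the pads; jaw ends are at crop top (58,105)/(135,95) and side (508,205)/(508,145). Next I measure jaw position, height and pitch relative to the TCP.

```bash
cat >> h.py <<'E'
def tongs(n,p,d,tcp,yang):
    X=cloud(n,d);sat=p.max(-1).astype(int)-p.min(-1);a=np.radians(yang)
    ty=np.array([np.cos(a),np.sin(a)]);tx=np.array([ty[1],-ty[0]])
    q=X[...,:2]-tcp[:2];L=np.stack([q@tx,q@ty,X[...,2]-tcp[2]],-1)
    return L,(d>0)&(sat<45)&(abs(L[...,1])<.05)&(abs(L[...,2]-.02)<.03)
E
python3 - <<'E'
from h import *
np.set_printoptions(precision=1,suppress=True,linewidth=170)
tcp=np.array([.4735,.2566,.1441])
for n in("top","side"):
    p,d=load(n,3);L,m=tongs(n,p,d,tcp,101.5)
    for x0 in range(-110,111,15):
        r=[]
        for s in(1,-1):
            k=m&(L[...,0]*1000>=x0)&(L[...,0]*1000<x0+15)&(L[...,1]*s>0)
            if k.sum()>4: r.append((s,int(k.sum()),np.percentile(L[k][:,1]*1000,[5,50,95]),np.percentile(L[k][:,2]*1000,[5,50,95])))
        print(n,x0,*r)
    k=m&(L[...,0]>.06);print("max x",np.percentile(L[k][:,0]*1000,[50,97,100]))
E
```

```text
top -110 (1, 22, array([1. , 4.5, 8.6]), array([27.3, 29.3, 32. ])) (-1, 44, array([-13.1,  -8. ,  -1. ]), array([16.4, 29.1, 32. ]))
top -95 (1, 22, array([0.4, 5.1, 7.4]), array([12.6, 27.7, 32.1])) (-1, 26, array([-12.9, -11.1,  -2.8]), array([13.9, 28.2, 33.1]))
top -80 (1, 15, array([5.7, 7.5, 8.6]), array([16.2, 25.1, 31.1])) (-1, 12, array([-15.5, -13.1, -11.4]), array([26.1, 29.4, 30.9]))
top -65 (-1, 18, array([-18.2, -16.3, -13.2]), array([18. , 28.9, 31.8]))
top -50 (-1, 18, array([-20.3, -19. , -16.2]), array([20.1, 29.1, 31.4]))
top -35 (-1, 19, array([-23.4, -21.5, -18.7]), array([19.9, 30. , 33.3]))
top -20 (-1, 15, array([-28.5, -26. , -20.6]), array([13.9, 28.6, 36.4]))
top -5
top 10 (-1, 13, array([-27. , -26.1, -20.7]), array([17.9, 28.4, 34.2]))
top 25 (-1, 22, array([-24.8, -23.3, -20.4]), array([13.9, 28.6, 33.7]))
top 40 (-1, 20, array([-26.7, -25.6, -22.8]), array([20.2, 29.2, 33.8]))
top 55 (-1, 12, array([-28.6, -27.2, -24.9]), array([28.3, 31.5, 34.1]))
top 70 (1, 10, array([20.3, 22.2, 24.7]), array([19.9, 30.2, 35. ])) (-1, 16, array([-29.3, -26.4, -23.4]
[... 1626 characters left out ...]
40 (1, 50, array([24.4, 26.5, 28.4]), array([17. , 23.9, 30.5])) (-1, 52, array([-23.4, -20.2, -18.5]), array([16. , 23. , 30.8]))
side 55 (1, 50, array([26.6, 28.6, 30.5]), array([16.3, 23.6, 29.4])) (-1, 58, array([-25.3, -22.8, -19.9]), array([15.2, 23.1, 30.8]))
side 70 (1, 53, array([25.2, 28. , 29.6]), array([16.5, 24.3, 30.1])) (-1, 61, array([-25.4, -21.6, -18.5]), array([13. , 24.3, 31.3]))
side 85 (1, 53, array([26.9, 29.7, 31.8]), array([16.2, 23.5, 31.1])) (-1, 68, array([-26.5, -23.7, -20.7]), array([13. , 23. , 30.4]))
side 100 (1, 7, array([26.6, 27.5, 29.7]), array([19.2, 23.8, 30.4])) (-1, 16, array([-23.3, -20.8, -19.4]), array([14.5, 23.7, 31.3]))
max x [ 82.1 101.9 103.9]
```

The tongs are centred in the gripper: jaw middle about 90 mm ahead and 22 mm above the TCP, level. Next is a second-view fix of the bearing.

```bash
python3 - <<'E'
from h import *
np.set_printoptions(precision=4,suppress=True,linewidth=170)
for n in("side","top"):
    p,d=load(n,3);X=cloud(n,d);V,U=np.mgrid[:400,:640];sat=p.max(-1).astype(int)-p.min(-1)
    m=(np.hypot(X[...,0]-.612,X[...,1]+.037)<.028)&(X[...,2]>.052)&(X[...,2]<.072)&(d>0)
    m=cv2.morphologyEx(m.astype(np.uint8),cv2.MORPH_OPEN,np.ones((3,3)))
    print(n,m.sum(),"z",np.percentile(X[m>0][:,2],[5,50,95]),"xy mid-range",[(np.percentile(X[m>0][:,i],2)+np.percentile(X[m>0][:,i],98))/2 for i in(0,1)],np.percentile(X[m>0][:,0],[2,98]),np.percentile(X[m>0][:,1],[2,98]))
    W=ray(n,np.argwhere((m>0)&((X[...,2]>.060)))[:,::-1],.0637);print(" circle",cv2.minEnclosingCircle((W[:,:2]*1000).astype(np.float32)))
go(.522,-.037,.12,90)
E
```

```text
side 116 z [0.0535 0.0626 0.0651] xy mid-range [np.float64(0.6086179581038773), np.float64(-0.033087113608904525)] [0.5931 0.6241] [-0.0496 -0.0166]
 circle ((609.5262451171875, -31.904069900512695), 18.935876846313477)
top 124 z [0.0605 0.0643 0.0682] xy mid-range [np.float64(0.6115677936294011), np.float64(-0.03705951327331772)] [0.5963 0.6269] [-0.053  -0.0211]
 circle ((611.7808227539062, -37.55453872680664), 17.128446578979492)
from [0.4735 0.2566 0.1441] yang 101.57 t 12.57 q6 -1.5 -> row [ 0.0284 -0.7435  0.0604] 0.0643
```

Request:
{"api": "drive_tool", "payload": {
  "plan": [
    [[0.001,-0.02,0,0.002],[0.002,-0.06,0.005,0.005],[0.005,-0.11,0.01,0.01],[0.007,-0.17,0.015,0.015],[0.01,-0.23,0.02,0.02],[0.012,-0.29,0.025,0.025],[0.015,-0.35,0.03,0.03],[0.017,-0.41,0.035,0.036],[0.019,-0.47,0.04,0.042],[0.021,-0.53,0.045,0.047],[0.023,-0.59,0.05,0.052],[0.025,-0.64,0.055,0.057]]
  ]
}}

```text
time_s: 13.57
eef_pos: [0.515, 0.0021, 0.1216]
eef_rot: [-0.001, -0.011, 1.0, 0.0]
wrist_force: [0.3, 0.2, -1.6]
opening: 0.6
grasp_force: 3.8
```

```bash
python3 -c "
from h import *
go(.5215,-.035,.12,90)"
```

```text
from [0.515  0.0021 0.1216] yang 91.2 t 13.57 q6 -1.82 -> row [-0.0142 -0.093   0.0039] 0.0067
```

Request:
{"api": "drive_tool", "payload": {
  "plan": [
    [[-0.005,-0.04,0.002,0.003],[-0.01,-0.07,0.004,0.006],[-0.014,-0.09,0.004,0.006],[-0.014,-0.093,0.004,0.006],[-0.014,-0.093,0.004,0.006],[-0.014,-0.093,0.004,0.006]]
  ]
}}

```text
time_s: 14.07
eef_pos: [0.522, -0.0324, 0.1211]
eef_rot: [-0.0, -0.002, 1.0, 0.0]
wrist_force: [-0.1, -0.2, -0.8]
opening: 0.598
grasp_force: 3.8
```

```bash
cat > m.py <<'E'
from h import *
import sys
k=sys.argv[1];np.set_printoptions(precision=1,suppress=True,linewidth=170)
D={n:ctrl.camera(n) for n in("side","top")}
o=ctrl.get_obs();tcp=o["eef_pos"];print(o["time_s"],tcp*1000,o["opening"],o["grasp_force"])
for n,(p,d) in D.items():
    np.savez(f"pics/{n}{k}.npz",p=p,d=d);L,m=tongs(n,p,d,tcp,90)
    for x0 in(55,65,75,85,95):
        r=[]
        for s in(1,-1):
            q=m&(L[...,0]*1000>=x0)&(L[...,0]*1000<x0+10)&(L[...,1]*s>.014)
            if q.sum()>4:r.append((int(q.sum()),np.percentile(L[q][:,1]*1000,[5,50,95]),np.percentile(L[q][:,2]*1000,[5,50,95])))
        print(n,x0,*r)
    q=m&(L[...,0]>.06)&(abs(L[...,1])>.014);print("max x",np.percentile(L[q][:,0]*1000,[97,100]))
    X=cloud(n,d);q=(np.hypot(X[...,0]-.611,X[...,1]+.036)<.028)&(X[...,2]>.052)&(X[...,2]<.072)&(d>0)
    q=cv2.morphologyEx(q.astype(np.uint8),cv2.MORPH_OPEN,np.ones((3,3)))>0
    if q.sum()>20: print("bearing",q.sum(),"z",np.median(X[q][:,2])*1000,"rel tcp",np.percentile(X[q],[2,98],axis=0).mean(0)[:2]*1000-tcp[:2]*1000)
go(.5215,-.035,.07,90)
E
python3 m.py 4
```

```text
14.1667 [522.1 -32.1 121.2] 0.6013148960102865 3.7576038390398026
side 55 (27, array([24.6, 27.2, 31.2]), array([12.4, 21.5, 30.3])) (22, array([-24.7, -21.6, -18.8]), array([11.9, 19.7, 27.2]))
side 65 (28, array([26.2, 28.7, 30.3]), array([13.1, 21.4, 29.3])) (24, array([-26.4, -24. , -19.1]), array([12.1, 20.8, 27.1]))
side 75 (31, array([23.2, 27.7, 32.2]), array([13.2, 20.9, 29.8])) (22, array([-25.5, -21.5, -19.5]), array([13.3, 21.6, 30.3]))
side 85 (19, array([26.1, 29.5, 32.3]), array([16.4, 22.5, 28.8])) (23, array([-26.6, -25.1, -21.4]), array([12.4, 21. , 28. ]))
side 95 (9, array([25.5, 27.3, 29. ]), array([16.3, 19.7, 25.6])) (12, array([-25.1, -23.3, -20.4]), array([17.2, 21.6, 27.1]))
max x [ 98.6 100.7]
bearing 115 z 62.15269434946858 rel tcp [86.2 -1.4]
top 55
top 65 (7, array([-28.3, -26. , -25.9]), array([28. , 29.7, 32.9]))
top 75 (7, array([21. , 22.9, 25.4]), array([29. , 30.7, 32.2])) (9, array([-27.3, -24.1, -21.7]), array([16.7, 29.6, 33.3]))
top 85 (8, array([25.5, 26.8, 28.2]), array([20.8, 30.2, 32.1])) (8, array([-28.2, -27.1, -25.5]), array([17.7, 27.8, 30.4]))
top 95 (7, array([21.6, 23.4, 25.8]), array([27.4, 29.9, 30.6])) (9, array([-27.9, -25.2, -22.7]), array([15.3, 29.6, 31.7]))
max x [104.8 106.1]
bearing 105 z 63.775725804478256 rel tcp [92.1 -5.4]
from [ 0.5 -0.   0.1] yang 90.29 t 14.17 q6 -1.86 -> row [ 0.  -0.   0.1] 0.0016
```

Relative to the jaw middle, the bearing is about 1 mm ahead and 3 mm to −y (mean of both views). I correct for that and go down over it.

Request:
{"api": "drive_tool", "payload": {
  "plan": [
    [[-0.002,-0.008,0.02,0.001],[-0.002,-0.008,0.05,0.001],[-0.002,-0.008,0.08,0.001],[-0.002,-0.008,0.11,0.001],[-0.002,-0.008,0.14,0.001],[-0.002,-0.008,0.165,0.001],[-0.002,-0.008,0.185,0.001],[-0.002,-0.008,0.2,0.001],[-0.002,-0.008,0.211,0.001],[-0.002,-0.008,0.213,0.001],[-0.002,-0.008,0.213,0.001],[-0.002,-0.008,0.213,0.001]]
  ]
}}

```text
time_s: 15.17
eef_pos: [0.5236, -0.0363, 0.0366]
eef_rot: [0.0, -0.0, 1.0, -0.0]
wrist_force: [-0.9, -0.1, -1.3]
opening: 0.597
grasp_force: 3.8
```

```bash
python3 m.py 5; python3 - <<'E'
from h import *
f=lambda a,x,y,w,h,k:cv2.resize(a[y:y+h,x:x+w],None,fx=k,fy=k,interpolation=cv2.INTER_CUBIC)
cv2.imwrite("pics/around.png",np.hstack([f(load("top",5)[0],290,170,80,80,5),f(load("side",5)[0],265,165,80,80,5)])[:,:,::-1])
E
```

```text
15.2667 [523.7 -36.4  36.7] 0.6015834929454045 3.755267411470413
side 55 (32, array([23.8, 28.2, 37. ]), array([-3.7, 18.2, 28.2])) (19, array([-27. , -22.9, -20. ]), array([16.5, 23.3, 30.3]))
side 65 (54, array([24.9, 32. , 49.3]), array([-8. ,  7. , 28.6])) (18, array([-27.6, -24.3, -20.2]), array([15.7, 23.1, 30.9]))
side 75 (59, array([20.6, 28.8, 47.7]), array([-5.2, 11.8, 28. ])) (13, array([-24.8, -23.2, -17.9]), array([22.9, 25.9, 29.8]))
side 85 (63, array([16.2, 30.2, 44.9]), array([-7.3,  3.1, 29.5])) (13, array([-28. , -24.8, -18.8]), array([23.5, 25.3, 30.9]))
side 95 (51, array([22. , 28.5, 42.4]), array([-8.4,  1.2, 30.3])) (6, array([-26. , -19.7, -16.4]), array([20.7, 24.6, 27.7]))
max x [430.7 435.1]
bearing 122 z 63.43294211232435 rel tcp [85.4  0. ]
top 55
top 65 (12, array([-43. , -26.4, -18.8]), array([-9.8, -8.8, 32.2]))
top 75 (8, array([14.6, 20.6, 23.5]), array([-9.7, 26.5, 30.5])) (16, array([-44.1, -26.3, -15.2]), array([-9.8, 21.4, 30.5]))
top 85 (22, array([15.3, 26.4, 43.2]), array([-8.7,  4.7, 31.2])) (18, array([-40.5, -26.1, -15.1]), array([-8.6, 26.1, 31.1]))
top 95 (20, array([21.2, 34.9, 46.4]), array([-9.2,  2.5, 31.9])) (15, array([-41.9, -25.6, -15. ]), array([-9.6, 28.5, 31.8]))
max x [434.3 438. ]
bearing 124 z 64.00366560206317 rel tcp [87.8 -0.7]
from [ 0.5 -0.   0. ] yang 90.05 t 15.27 q6 -1.87 -> row [ 0.   0.  -0.1] 0.0003
```

View pics/around.png

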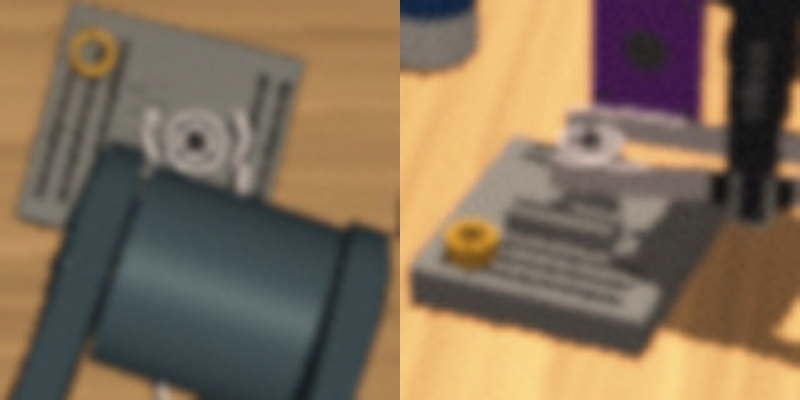

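The jaws surround the bearing evenly: top crop bearing (197,143), jaws at x≈150 and 245. Closing step by step.

Request:
{"api": "drive_tool", "payload": {
  "plan": [
    [[0,0,0,0],[0,0,0,0],[0,0,0,0],[0,0,0,0]]
  ],
  "jaw": 0.47
}}

```text
time_s: 15.6
eef_pos: [0.5232, -0.0363, 0.0363]
eef_rot: [0.0, -0.0, 1.0, -0.0]
wrist_force: [-0.5, -0.9, -0.6]
opening: 0.528
grasp_force: 6.6
```

Request:
{"api": "drive_tool", "payload": {
  "plan": [
    [[0,0,0,0],[0,0,0,0],[0,0,0,0],[0,0,0,0]]
  ],
  "jaw": 0.5
}}

```text
time_s: 15.93
eef_pos: [0.5233, -0.0363, 0.0362]
eef_rot: [0.0, -0.0, 1.0, -0.0]
wrist_force: [-0.2, -1.1, 0.7]
opening: 0.509
grasp_force: 50.9
```

Closed on the bearing (51 N on the pads). Lifting gently.

Request:
{"api": "drive_tool", "payload": {
  "plan": [
    [[0,0,-0.01,0],[0,0,-0.025,0],[0,0,-0.05,0],[0,0,-0.08,0],[0,0,-0.11,0],[0,0,-0.14,0],[0,0,-0.17,0],[0,0,-0.2,0],[0,0,-0.23,0],[0,0,-0.255,0],[0,0,-0.27,0],[0,0,-0.28,0]]
  ]
}}

```text
time_s: 16.93
eef_pos: [0.5235, -0.0363, 0.1493]
eef_rot: [0.001, -0.0, 1.0, -0.0]
wrist_force: [-0.3, -0.4, -2.3]
opening: 0.512
grasp_force: 51.0
```

Request:
{"api": "drive_tool", "payload": {
  "plan": [
    [[0,0,0,0],[0,0,0,0],[0,0,0,0],[0,0,0,0],[0,0,0,0],[0,0,0,0],[0,0,0,0],[0,0,0,0]]
  ]
}}

```text
time_s: 17.6
eef_pos: [0.5231, -0.0362, 0.1479]
eef_rot: [-0.0, -0.0, 1.0, 0.0]
wrist_force: [-0.7, -0.6, -1.2]
opening: 0.513
grasp_force: 51.0
```

```bash
python3 - <<'E'
from h import *
np.set_printoptions(precision=4,suppress=True)
D={n:ctrl.camera(n)[0:2] for n in("top","side")}
f=lambda a,x,y,w,h,k:cv2.resize(a[y:y+h,x:x+w],None,fx=k,fy=k,interpolation=cv2.INTER_CUBIC)
cv2.imwrite("pics/held.png",np.hstack([f(D["top"][0],290,150,110,110,3.6),f(D["side"][0],265,110,110,110,3.6)])[:,:,::-1])
for n,(p,d) in D.items():
    X=cloud(n,d);q=(np.hypot(X[...,0]-.612,X[...,1]+.036)<.015)&(X[...,2]>.1)&(X[...,2]<.2)&(d>0);print(n,q.sum(),np.percentile(X[q][:,2],[5,50,95]) if q.sum() else "")
o=ctrl.get_obs();print(o["eef_pos"],o["opening"],o["grasp_force"],o["time_s"])
E
```

```text
top 109 [0.1717 0.1748 0.1776]
side 52 [0.1727 0.1741 0.1755]
[ 0.5231 -0.0362  0.148 ] 0.5082856608647788 50.96323809059868 17.7
```

View pics/held.png

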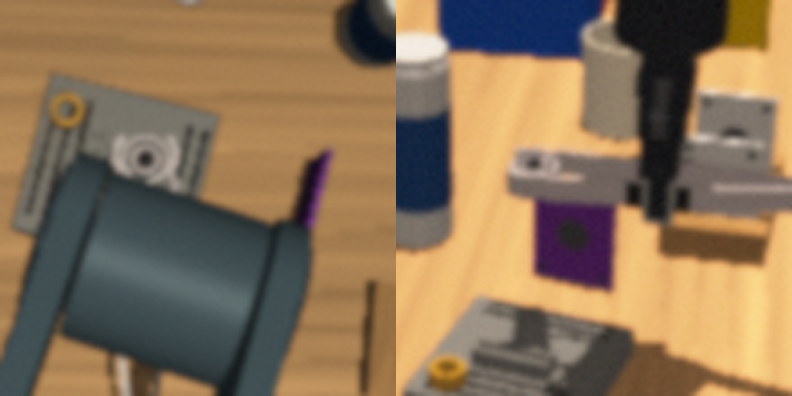

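The bearing is held in the jaws (side crop (535,163), top crop (145,158)). Its top is at 174 mm, so its underside is about 160 mm, well above 127 mm. The plates are standing in the rack at (735,130). Handing in.

```bash
python3 -c "
from bench import ctrl
print(ctrl.hand_in())"
```

```text
the job is handed in; nothing more can be done
None
```

I handed the job in at 17.7 s: the cover plate stands released in the rack's −45 mm slot, and the tongs hold the bearing with its underside about 160 mm above the bench; no verdict was returned.

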